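Sift the nutmegs out of the pickling onions

ROBOT

A 6-joint arm with a two-finger parallel gripper is mounted at the origin on the work surface. World frame = base frame: x ahead of the robot, y to its left, z up, the work surface at z = 0. Lengths are in mm, angles in rad, forces in N, time in s.
With the tool pointing down it reaches from about 275 to 1000 mm from the base axis. Payload 8.4 kg.
Tool frame: the origin (TCP) lies midway between the tips of the shut fingers; the grasp point (between the pads) lies 19 mm behind it; z points along the fingers, y is the line along which they close (so a half turn about z gives the same grasp; the last joint's range is limited). The gripper opens to 85 mm and grips with 20 to 120 N. Pads are 22 mm wide; open, the fingers measure 114 mm over their backs; the gripper's body (76 mm by 85 mm) begins 54 mm behind the grasp point. The pads swing forward as they close: fully open they stand 13 mm farther back than shut.
Start: joints at [1.269, 0.353, 1.633, -0, 1.155, -0.002], TCP at [184.579, 597.125, 231.281] pointing down, gripper open.
Joint ranges: [-2.63, 2.63], [-0.92, 2.1], [0.06, 2.66], [-1.3, 4.44], [0, 2.69], [-3.02, 3.02]. Speed limits (rad/s): [2.22, 2.22, 2.79, 3.14, 3.14, 3.14].

INTERFACE

Orientations are given as [roll, pitch, yaw] about the fixed x, y, z axes, in that order (R = Rz(yaw) Ry(pitch) Rx(roll)).
In Python, from rig import monitor, imaging, r gives the robot as it stands.
- The arm moves only by the tool drive_tool, never from a script. Its argument "plan" is a list of rows, each an object of numbers: "x", "y", "z": the shift along the tool's x, y, z in units of 50 mm (1.0 is 50 mm); "ax", "ay", "az": the turn, a rotation vector about the tool's x, y, z in units of 6 degrees (1.0 is 6 degrees); "hand": the finger opening in mm, from 0 to 85.4. In form: [{"x": .., "y": .., "z": .., "ax": .., "ay": .., "az": .., "hand": ..}, ...]. A call has 1 to 8 rows; each row is the pose to reach, as a shift and turn from the pose commanded when the call began, along the tool's axes at that moment; what a row does not reach only later rows make up. A row lasts 1/10 s, in which the tool goes at most 50 mm and 8.59 degrees, less where a joint would pass 70% of its speed; a pose out of reach is approached as far as the arm can. A call with a gripper value outside its range is refused whole. The fingers move at their own pace and stop on an object; "grip_force" is the grip in N (left out, the last holds). Time passes only in rows, so rows that repeat a pose let the fingers close. It gives the time, the measured TCP pose, the force, the opening and the grip force at its end, in the units of the state.
- monitor.sense(): the state, without advancing time (a new reading comes with each control period).
- imaging.grab_frame(name): name is "scene" or "top" or "wrist"; returns the picture (400x640x3 uint8, red, green, blue); there is no depth.
- imaging.camera_info(name): a dict with "mtx" (3x3 intrinsics, pixels), "R" (3x3) and "t" (3): a world point X has camera coordinates R X + t. Camera axes: x right, y down, z forward; pixel columns grow to the right and rows downward; lengths in mm; the calibration is good to about 2 mm. A picture is of the moment at which its call begins: read the wrist's pose just before it. camera_info takes no time and is no camera call; for the wrist camera it gives the pose at the moment of the call.
- r.sign_off(): hands the job in; it is judged then, once.
The state is a dict: "clock": time; "qpos": joint angles; "qvel": joint speeds; "joint_efforts": joint torques, N m; "eef_pos": TCP position; "tcp_rot": TCP orientation; "contact_force": force on the tool from outside, world axes, zero at the start; "wrist_torque": the same for the moment, N m; "opening": opening from 0.0 (shut) to 1.0 (fully open); "grasp_force": force on a finger pad.
Only numpy, scipy, OpenCV 4.12 (cv2) and the standard library are available. Lean on these libraries where they do the work, as an engineer would, in place of code of your own. Each camera call takes 0.05 s, during which the arm holds its last target. There are 200 camera calls.

TASK

Nutmegs have got in among the pickling onions: lift the loaded sieve by its red carrying bar, hold it close over the open blue box and, keeping it level, shake it side to side until all four nutmegs have fallen through into the box and only the three onions are left in it. Then park the sieve with its onions centred and squared up on the cork mat, its carrying bar pointing the way of the mat's shorter side, let go of it, and push the box's yellow lid fully shut. Leave the bottles, the tin and the jar where they stand.

Things in the scene. Friction and masses are not known exactly. Their poses are not given: they have to be found in the camera images.
- sieve: bar sieve: open-topped aluminium frame 150 (its x) by 130 (its y) mm, walls 55 mm high, 4 mm thick, floor of round steel bars along its y. Origin: centre of the underside, z up. A red carrying bar crosses over the middle along its y on two upright straps at the middle of the y walls. 180 to 290 g, plus 130 g of load. It starts upright on the counter
- sieve_slot (a point): centre of one of the two 24 mm wide slots in the sieve's floor (at sieve x = +28.5 mm; the other is at -28.5), at the height of the bars' centres, 8 mm above the underside. All other floor bars (6 mm thick) stand 9 mm from centre to centre: there small balls lie in shallow grooves and hop on only when the sieve is shaken along its x: strokes of 45 mm, 1.5 or more swings a second; carried smoothly at 0.15 m/s they stay
- sieve_grip (a point): centre of the red carrying bar, 115 mm above the sieve's underside, axes as the sieve: grip it across its x (14 mm); 110 mm are free along y between the straps, nothing else near it above 55 mm
- box: fixed blue open box, 190 (its x) by 220 (its y) mm outside, 60 mm high, walls and floor 5 mm, for the nutmegs. Origin: centre of its underside; the lid's hinge is along its +x top edge, the side away from the robot
- lid (a joint): angle of the box's yellow lid (190 x 220 x 6 mm, 200 g) in rad: 0 = shut flat on the box, pi/2 = upright, starts at 1.6 to 1.85 leaning back away from the robot, stop at 1.95. The stiff hinge (0.28 N m) holds it wherever it is left, so it has to be pushed all the way: about 1.5 to 2.5 N at its edge
- lid_hinge (a point): middle of the lid's hinge line, at the top of the box's far wall; at angle t the lid runs from here along (-cos t, 0, sin t) in the box's frame, its 6 mm thickness on the outer side (sin t, 0, cos t)
- lid_edge (a point): middle of the lid's free edge on its outer (upper when shut) face, 190 mm from the hinge; a white pull tab 60 mm wide and 6 mm thick sticks out 11 mm past the edge there
- mat: fixed cork mat, 190 (x) by 210 (y) by 4 mm, where the sieve is to be parked, with the sieve's y along the mat's x (either way round). Origin: centre of its underside
- sauce: bystander: dark sauce bottle with red cap, 54 mm across, 165 mm high, 300 g. Origin: centre of its foot
- tin: bystander: red-labelled tin, 72 mm across, 105 mm high, 400 g. Origin: centre of its foot
- oil: bystander: amber oil bottle with yellow cap, 54 mm across, 150 mm high, 300 g. Origin: centre of its foot
- jar: bystander: white-capped glass jar, 60 mm across, 90 mm high, 250 g. Origin: centre of its foot
- nutmeg0: whole nutmeg, brown ball 20 mm across, 10 g; origin at its centre. Starts in the sieve on close bars
- nutmeg1: whole nutmeg, brown ball 20 mm across, 10 g; origin at its centre. Starts in the sieve on close bars
- nutmeg2: whole nutmeg, brown ball 20 mm across, 10 g; origin at its centre. Starts in the sieve on close bars
- nutmeg3: whole nutmeg, brown ball 20 mm across, 10 g; origin at its centre. Starts in the sieve on close bars
- onion0: pickling onion, cream-white ball 38 mm across, 30 g; too big for the slots. Origin at its centre. Starts in the sieve
- onion1: pickling onion, cream-white ball 38 mm across, 30 g; too big for the slots. Origin at its centre. Starts in the sieve
- onion2: pickling onion, cream-white ball 38 mm across, 30 g; too big for the slots. Origin at its centre. Starts in the sieve
Mind the look-alikes: they are no part of the job. Leave any purple look-alike of the onion2 alone.

How it is judged (in metres and radians):
On the way, in this order (a step that is already met when the one before it is completed fails the run):
1. the loaded sieve is held over the box (x of sieve in the frame of box between -0.05 and 0.05 m and y of sieve in the frame of box between -0.05 and 0.05 m and z of sieve in the frame of box between 0.02 and 0.3 m), for 0.05 s.
2. all four nutmegs are in the box, and the three onions still in the sieve, which is still over the box (all of step 1 and x of nutmeg0 in the frame of box between -0.095 and 0.095 m and y of nutmeg0 in the frame of box between -0.11 and 0.11 m and z of nutmeg0 in the frame of box between 0 and 0.06 m and x of nutmeg1 in the frame of box between -0.095 and 0.095 m and y of nutmeg1 in the frame of box between -0.11 and 0.11 m and z of nutmeg1 in the frame of box between 0 and 0.06 m and x of nutmeg2 in the frame of box between -0.095 and 0.095 m and y of nutmeg2 in the frame of box between -0.11 and 0.11 m and z of nutmeg2 in the frame of box between 0 and 0.06 m and x of nutmeg3 in the frame of box between -0.095 and 0.095 m and y of nutmeg3 in the frame of box between -0.11 and 0.11 m and z of nutmeg3 in the frame of box between 0 and 0.06 m and x of onion0 in the frame of sieve between -0.075 and 0.075 m and y of onion0 in the frame of sieve between -0.065 and 0.065 m and z of onion0 in the frame of sieve between 0.008 and 0.07 m and x of onion1 in the frame of sieve between -0.075 and 0.075 m and y of onion1 in the frame of sieve between -0.065 and 0.065 m and z of onion1 in the frame of sieve between 0.008 and 0.07 m and x of onion2 in the frame of sieve between -0.075 and 0.075 m and y of onion2 in the frame of sieve between -0.065 and 0.065 m and z of onion2 in the frame of sieve between 0.008 and 0.07 m), for 0.1 s.
3. the sieve stands on the mat, let go, with the onions in it (horizontal distance between sieve and mat below 0.03 m and height (world z) of sieve below 0.01 m and angle between sieve's own z axis and vertical below 0.08 rad and angle between the y axis of sieve and the x axis of mat, either way round below 0.3 rad and linear speed of sieve below 0.02 m/s and contact force between sieve and the fingers below 0.5 N and x of onion0 in the frame of sieve between -0.075 and 0.075 m and y of onion0 in the frame of sieve between -0.065 and 0.065 m and z of onion0 in the frame of sieve between 0.008 and 0.07 m and x of onion1 in the frame of sieve between -0.075 and 0.075 m and y of onion1 in the frame of sieve between -0.065 and 0.065 m and z of onion1 in the frame of sieve between 0.008 and 0.07 m and x of onion2 in the frame of sieve between -0.075 and 0.075 m and y of onion2 in the frame of sieve between -0.065 and 0.065 m and z of onion2 in the frame of sieve between 0.008 and 0.07 m), for 0.2 s.
At the end, for the whole second after the job is handed in: All four nutmegs inside the box, all three onions inside the sieve, the sieve at rest, upright and released on the mat, its origin within 30 mm of the mat's centre and its y axis within 0.3 rad of the mat's x (either way round), and the lid shut to below 0.06 rad (all of step 3 and x of nutmeg0 in the frame of box between -0.095 and 0.095 m and y of nutmeg0 in the frame of box between -0.11 and 0.11 m and z of nutmeg0 in the frame of box between 0 and 0.06 m and x of nutmeg1 in the frame of box between -0.095 and 0.095 m and y of nutmeg1 in the frame of box between -0.11 and 0.11 m and z of nutmeg1 in the frame of box between 0 and 0.06 m and x of nutmeg2 in the frame of box between -0.095 and 0.095 m and y of nutmeg2 in the frame of box between -0.11 and 0.11 m and z of nutmeg2 in the frame of box between 0 and 0.06 m and x of nutmeg3 in the frame of box between -0.095 and 0.095 m and y of nutmeg3 in the frame of box between -0.11 and 0.11 m and z of nutmeg3 in the frame of box between 0 and 0.06 m and value of joint lid below 0.06 rad); the robot touches nothing.
It fails at once if the sieve is tipped more than 0.3 rad (angle between sieve's own z axis and vertical above 0.3 rad).
It fails at once if the sauce is pushed more than 30 mm or tipped over (distance of sauce from where it was at the start of the episode above 0.03 m or angle between sauce's own z axis and vertical above 0.4 rad).
It fails at once if the tin is pushed more than 30 mm or tipped over (distance of tin from where it was at the start of the episode above 0.03 m or angle between tin's own z axis and vertical above 0.4 rad).
It fails at once if the oil is pushed more than 30 mm or tipped over (distance of oil from where it was at the start of the episode above 0.03 m or angle between oil's own z axis and vertical above 0.4 rad).
It fails at once if the jar is pushed more than 30 mm or tipped over (distance of jar from where it was at the start of the episode above 0.03 m or angle between jar's own z axis and vertical above 0.4 rad).
It also fails if it takes over 72 s, if anything falls off the work surface, if the arm or the gripper's body presses on something with over 40 N, if the wrist force passes 120 N, or if a joint passes its speed limit or range.

## Working session

There is one attempt and no reset: what is moved stays moved. The work goes in short steps, Python scripts to look and compute and a tool call to move; the robot and the scene stay as the last step left them, time stands still between calls to the robot, and variables do not carry over. Pictures are saved under pics/ and viewed, at most 14 in all, crops included, and the job is handed in when it is done.

Besides the shell and the picture viewer there is one more tool, called after "Call:" in YAML: its name, and indented under it one key for each argument. drive_tool: Moves the arm, as the interface text tells. Its arguments: {"type":"object","properties":{"plan":{"type":"array","items":{"type":"object","properties":{"x":{"type":"number"},"y":{"type":"number"},"z":{"type":"number"},"ax":{"type":"number"},"ay":{"type":"number"},"az":{"type":"number"},"hand":{"type":"number"}}}},"grip_force":{"type":"number"}},"required":["plan"]}

```bash
mkdir -p pics
python3 - <<'E'
from rig import monitor, imaging, r
import cv2,numpy as np
for n in("scene","top"):
    im=imaging.grab_frame(n); cv2.imwrite(f"pics/{n}0.png",im[:,:,::-1])
    c=imaging.camera_info(n); print(n,np.round(c["mtx"],1).tolist(),np.round(c["R"],3).tolist(),np.round(c["t"],1).tolist())
s=monitor.sense();print(s)
E
```

```text
scene [[423.4, 0.0, 315.9], [0.0, 423.4, 198.3], [0.0, 0.0, 1.0]] [[0.619, 0.786, 0.012], [0.523, -0.4, -0.752], [-0.586, 0.472, -0.659]] [-377.4, -196.9, 1387.4]
top [[495.0, 0.0, 325.7], [0.0, 495.0, 193.3], [0.0, 0.0, 1.0]] [[-0.001, -1.0, -0.001], [-0.997, 0.001, -0.071], [0.071, 0.001, -0.997]] [59.3, 541.0, 1271.7]
{'clock': 0.1, 'qpos': array([ 1.26859340e+00,  3.53579280e-01,  1.63408171e+00, -5.06400371e-05,
        1.15516420e+00, -2.39329902e-03]), 'qvel': array([ 0.0016111 , -0.00242526, -0.00015565,  0.0001368 , -0.00153109,
       -0.00045501]), 'joint_efforts': array([ 1.80489627e-03, -6.06357837e+01, -3.42819071e+01,  3.96081180e-05,
        3.98006159e-03, -1.05755097e-05]), 'eef_pos': array([184.47014217, 596.70808605, 230.62710506]), 'tcp_rot': array([-3.14036001e+00,  4.33534124e-05,  2.84180353e+00]), 'contact_force': array([-0.70839881,  0.40736491,  0.48734711]), 'wrist_torque': array([ 0.01824124,  0.01175658, -0.02162068]), 'grasp_force': 0.0, 'opening': 0.9998710968231407}
```

View pics/top0.png

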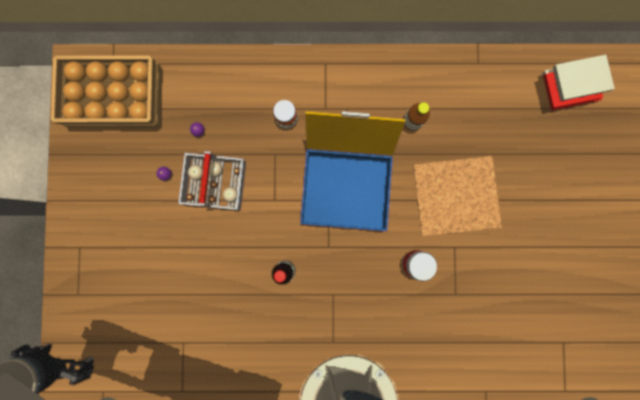

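View pics/scene0.png

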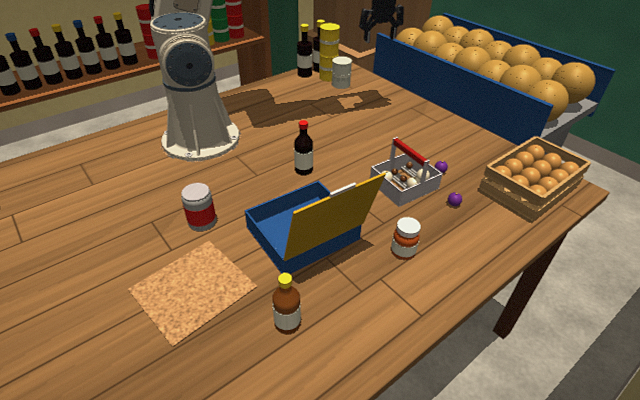

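The top view shows the sieve at about (211,181) with its bar running along image rows. The box is at (346,190), the lid stands behind it, and the mat is at (458,195). Jar, oil, sauce and tin are near (284,112), (418,115), (282,273) and (421,266). For the onions, the candidates are the cream balls inside the sieve at (194,172), (216,170) and (229,194). The purple ones at (197,129) and (164,173) and the crate of orange balls at (105,90) are look-alikes, so I leave them. The only red bar is at (206,178).

```bash
cat > h.py <<'E'
from rig import monitor, imaging, r
import cv2,numpy as np
def ray(n,uv,z,c=None):
    c=c or imaging.camera_info(n); K,R,t=c["mtx"],np.array(c["R"]),np.array(c["t"])
    C=-R.T@t; d=R.T@np.linalg.inv(K)@np.array([uv[0],uv[1],1.]); return C+d*(z-C[2])/d[2]
def comp(m,roi):
    k=np.zeros_like(m);x0,y0,x1,y1=roi;k[y0:y1,x0:x1]=m[y0:y1,x0:x1]
    cs,_=cv2.findContours(k,cv2.RETR_EXTERNAL,cv2.CHAIN_APPROX_NONE); return max(cs,key=cv2.contourArea)
def rect(n,c,z):
    P=np.array([ray(n,p[0],z)[:2] for p in c],np.float32); return cv2.minAreaRect(P)
E
python3 - <<'E'
from h import *
im=cv2.imread("pics/top0.png"); h=cv2.cvtColor(im,cv2.COLOR_BGR2HSV)
red=cv2.inRange(h,(0,150,90),(6,255,255))|cv2.inRange(h,(174,150,90),(180,255,255))
blue=cv2.inRange(h,(100,120,40),(125,255,255))
print("bar",rect("top",comp(red,(170,140,250,220)),119))
print("box",rect("top",comp(blue,(290,140,400,240)),60))
g=cv2.inRange(h,(0,0,0),(180,255,255))
mat=cv2.inRange(h,(8,60,185),(20,150,255))
mat=cv2.morphologyEx(mat,cv2.MORPH_CLOSE,np.ones((5,5)))
print("mat",rect("top",comp(mat,(405,145,510,245)),4))
yel=cv2.inRange(h,(18,150,60),(32,255,255)); print("lid px",cv2.boundingRect(comp(yel,(295,100,405,160))))
for nm,uv,z in(("jar",(284,110),90),("oil",(424,107),150),("sauce",(279,276),165),("tin",(423,266),105)): print(nm,ray("top",uv,z).round())
crop=np.hstack([cv2.resize(im[140:220,165:255],None,fx=4.4,fy=4.4,interpolation=cv2.INTER_CUBIC),cv2.resize(im[145:245,405:510],(369,352))])
cv2.imwrite("pics/crop.png",crop)
E
```

```text
bar ((571.7025146484375, 352.123046875), (16.52400016784668, 117.25104522705078), 83.6175537109375)
box ((547.2763671875, 7.150642395019531), (213.27590942382812, 187.1120147705078), 85.34852600097656)
mat ((535.8821411132812, -288.0140075683594), (190.45703125, 210.4296417236328), 6.092053413391113)
lid px (304, 110, 101, 45)
jar [745. 162.  90.]
oil [ 737. -175.  150.]
sauce [341. 166. 165.]
tin [ 359. -176.  105.]
```

View pics/crop.png

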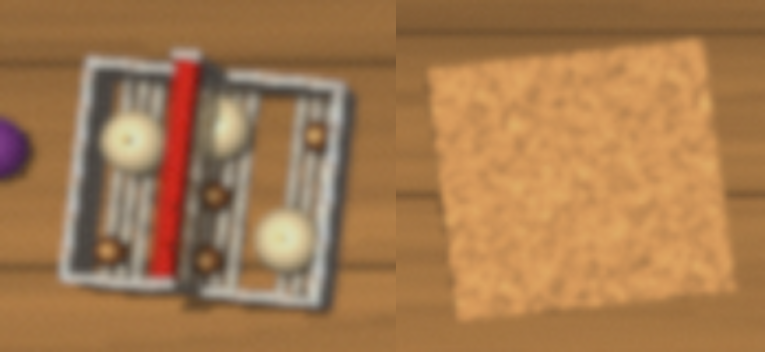

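The crop shows the sieve's red bar across its middle, three cream onions and four nutmegs on the bars inside, and a purple ball outside at the left edge. The bar has yaw about -6.4°, the box -4.7° and the mat +6.1°. Moving above the bar now.

Call:
drive_tool:
  plan:
    - {"x":-8.84,"y":-2.4,"z":0,"az":-1.8,"hand":85}
    - {"x":-8.84,"y":-2.4,"z":0,"az":-1.8,"hand":85}
    - {"x":-8.84,"y":-2.4,"z":0,"az":-1.8,"hand":85}
    - {"x":-8.84,"y":-2.4,"z":0,"az":-1.8,"hand":85}
    - {"x":-8.84,"y":-2.4,"z":0,"az":-1.8,"hand":85}
    - {"x":-8.84,"y":-2.4,"z":0,"az":-1.8,"hand":85}
    - {"x":-8.84,"y":-2.4,"z":0,"az":-1.8,"hand":85}
    - {"x":-8.84,"y":-2.4,"z":0,"az":-1.8,"hand":85}

```text
invalid input
```

```bash
cat >> h.py <<'E'
from scipy.spatial.transform import Rotation as Ro
def go(x,y,z,yawdeg):
    s=monitor.sense(); R=Ro.from_euler("xyz",s["tcp_rot"]); T=Ro.from_euler("xyz",[np.pi,0,np.radians(yawdeg)])
    d=R.inv().apply(np.array([x,y,z])-s["eef_pos"])/50; w=np.degrees((R.inv()*T).as_rotvec())/6
    print("t",round(s["clock"],2),"pos",s["eef_pos"].round(1),"yaw",np.degrees(s["tcp_rot"]).round(1),"shift",d.round(3),"turn",w.round(3),"F",s["contact_force"].round(1),"open",round(s["opening"]*85.4,1),"q",s["qpos"].round(2))
E
python3 -c "
from h import *
go(571.7,352.1,200,173.6)"
```

```text
t 0.1 pos [184.5 596.7 230.6] yaw [-179.9    0.   162.8] shift [-8.844 -2.386  0.616] turn [-1.200e-02 -1.000e-03 -1.796e+00] F [-0.7  0.4  0.5] open 85.4 q [ 1.27  0.35  1.63 -0.    1.16 -0.  ]
```

Call:
drive_tool:
  plan:
    - {"x":-1,"y":-0.25,"z":0,"ax":0,"ay":0,"az":-0.3,"hand":85}
    - {"x":-2,"y":-0.5,"z":0,"ax":0,"ay":0,"az":-0.6,"hand":85}
    - {"x":-3,"y":-0.8,"z":0,"ax":0,"ay":0,"az":-0.9,"hand":85}
    - {"x":-4,"y":-1.1,"z":0,"ax":0,"ay":0,"az":-1.2,"hand":85}
    - {"x":-5,"y":-1.35,"z":0,"ax":0,"ay":0,"az":-1.5,"hand":85}
    - {"x":-6,"y":-1.6,"z":0,"ax":0,"ay":0,"az":-1.8,"hand":85}
    - {"x":-7,"y":-1.9,"z":0,"ax":0,"ay":0,"az":-1.8,"hand":85}
    - {"x":-8,"y":-2.2,"z":0,"ax":0,"ay":0,"az":-1.8,"hand":85}
  grip_force: 100

```text
clock: 0.9
eef_pos: [523.3, 380.7, 231.0]
tcp_rot: [-3.141, -0.0, 3.03]
contact_force: [-0.1, 0.2, 0.3]
opening: 0.999
grasp_force: 0.0
```

```bash
python3 -c "
from h import *
go(571.7,352.1,140,173.6)"
```

```text
t 0.9 pos [523.3 380.7 231. ] yaw [-180.    -0.   173.6] shift [-1.027 -0.461  1.819] turn [-0.002 -0.003  0.004] F [-0.1  0.2  0.3] open 85.3 q [ 0.63  0.39  1.58  0.    1.17 -0.83]
```

Call:
drive_tool:
  plan:
    - {"x":-0.5,"y":-0.25,"z":0.3,"ax":0,"ay":0,"az":0,"hand":85}
    - {"x":-1.03,"y":-0.46,"z":0.6,"ax":0,"ay":0,"az":0,"hand":85}
    - {"x":-1.03,"y":-0.46,"z":0.6,"ax":0,"ay":0,"az":0,"hand":85}
    - {"x":-1.03,"y":-0.46,"z":0.6,"ax":0,"ay":0,"az":0,"hand":85}

```text
clock: 1.3
eef_pos: [570.2, 353.1, 200.4]
tcp_rot: [-3.141, -0.002, 3.029]
contact_force: [-0.2, -0.4, 0.2]
opening: 0.999
grasp_force: 0.0
```

Run:
```python
from h import *
c=imaging.camera_info("wrist");im=imaging.grab_frame("wrist")[:,:,::-1].copy();cv2.imwrite("pics/w1.png",im)
h=cv2.cvtColor(im,cv2.COLOR_BGR2HSV)
red=cv2.inRange(h,(0,150,70),(6,255,255))|cv2.inRange(h,(174,150,70),(180,255,255))
k=comp(red,(0,0,640,400));print(cv2.boundingRect(k))
P=np.array([ray("wrist",p[0],120,c)[:2] for p in k],np.float32);print(cv2.minAreaRect(P))
go(571.7,352.1,96,173.6)
```

```text
(311, 136, 17, 139)
((573.2777709960938, 352.1462707519531), (13.028996467590332, 123.48735809326172), 83.81758117675781)
t 1.35 pos [569.9 353.8 201.1] yaw [-180.    -0.   173.6] shift [-0.04  -0.029  2.102] turn [-0.002 -0.008  0.001] F [-0.9 -0.1  0.5] open 85.0 q [ 0.55  0.45  1.56  0.    1.14 -0.91]
```

View pics/w1.png

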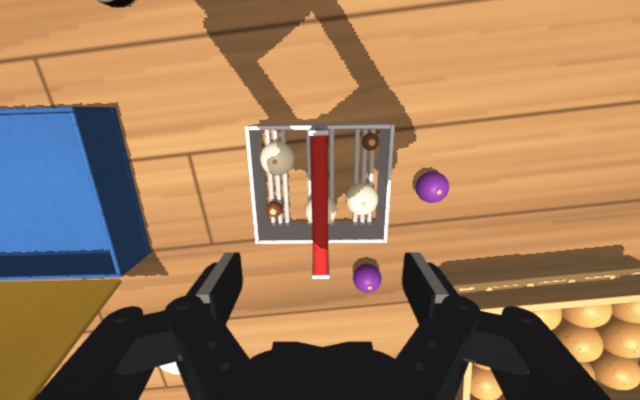

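The wrist view confirms the bar centred between the fingers at (320,205), with the purple balls clear of it. Descending and gripping.

Call:
drive_tool:
  plan:
    - {"x":-0.05,"y":-0.03,"z":0.7,"ax":0,"ay":0,"az":0,"hand":85}
    - {"x":-0.05,"y":-0.03,"z":1.4,"ax":0,"ay":0,"az":0,"hand":60}
    - {"x":-0.05,"y":-0.03,"z":1.8,"ax":0,"ay":0,"az":0,"hand":40}
    - {"x":-0.05,"y":-0.03,"z":2.1,"ax":0,"ay":0,"az":0,"hand":30}
    - {"x":-0.05,"y":-0.03,"z":2.1,"ax":0,"ay":0,"az":0,"hand":22}
    - {"x":-0.05,"y":-0.03,"z":2.1,"ax":0,"ay":0,"az":0,"hand":18}
    - {"x":-0.05,"y":-0.03,"z":2.1,"ax":0,"ay":0,"az":0,"hand":10}
    - {"x":-0.05,"y":-0.03,"z":2.1,"ax":0,"ay":0,"az":0,"hand":5}
  grip_force: 100

```text
clock: 2.15
eef_pos: [573.2, 352.2, 97.5]
tcp_rot: [3.141, 0.001, 3.03]
contact_force: [-1.2, 0.2, 1.4]
opening: 0.146
grasp_force: 98.3
```

Call:
drive_tool:
  plan:
    - {"x":0,"y":0,"z":0,"ax":0,"ay":0,"az":0,"hand":5}
    - {"x":0,"y":0,"z":0,"ax":0,"ay":0,"az":0,"hand":5}
    - {"x":0,"y":0,"z":0,"ax":0,"ay":0,"az":0,"hand":5}
    - {"x":0,"y":0,"z":0,"ax":0,"ay":0,"az":0,"hand":5}

```text
clock: 2.55
eef_pos: [573.2, 352.2, 97.5]
tcp_rot: [3.141, 0.001, 3.03]
contact_force: [-1.9, -0.6, 6.6]
opening: 0.142
grasp_force: 98.7
```

```bash
python3 -c "
from h import *
go(547.3,7.2,180,175.35)"
```

```text
t 2.55 pos [573.2 352.2  97.5] yaw [1.799e+02 1.000e-01 1.736e+02] shift [-0.253 -6.914 -1.658] turn [ 0.01   0.01  -0.289] F [-1.9 -0.6  6.6] open 12.1 q [ 0.55  0.56  1.63  0.    0.95 -0.91]
```

Call:
drive_tool:
  plan:
    - {"x":0,"y":0,"z":-0.1,"ax":0,"ay":0,"az":0,"hand":5}
    - {"x":0,"y":0,"z":-0.3,"ax":0,"ay":0,"az":0,"hand":5}
    - {"x":0,"y":0,"z":-0.55,"ax":0,"ay":0,"az":0,"hand":5}
    - {"x":0,"y":0,"z":-0.85,"ax":0,"ay":0,"az":0,"hand":5}
    - {"x":0,"y":0,"z":-1.15,"ax":0,"ay":0,"az":0,"hand":5}
    - {"x":0,"y":0,"z":-1.4,"ax":0,"ay":0,"az":0,"hand":5}
    - {"x":0,"y":0,"z":-1.55,"ax":0,"ay":0,"az":0,"hand":5}
    - {"x":0,"y":0,"z":-1.6,"ax":0,"ay":0,"az":0,"hand":5}

```text
clock: 3.35
eef_pos: [573.2, 352.1, 177.7]
tcp_rot: [3.141, 0.001, 3.03]
contact_force: [0.3, -0.0, -3.9]
opening: 0.148
grasp_force: 97.6
```

```bash
python3 -c "
from h import *
go(547.3,7.2,180,175.35)
im=imaging.grab_frame('scene')[:,:,::-1];cv2.imwrite('pics/s1.png',cv2.resize(im[80:300,200:520],None,fx=2.4,fy=2.4))"
```

```text
t 3.35 pos [573.2 352.1 177.7] yaw [1.799e+02 1.000e-01 1.736e+02] shift [-0.25  -6.914 -0.052] turn [ 0.01   0.014 -0.288] F [ 0.3 -0.  -3.9] open 12.7 q [ 0.55  0.47  1.57 -0.    1.09 -0.91]
```

View pics/s1.png

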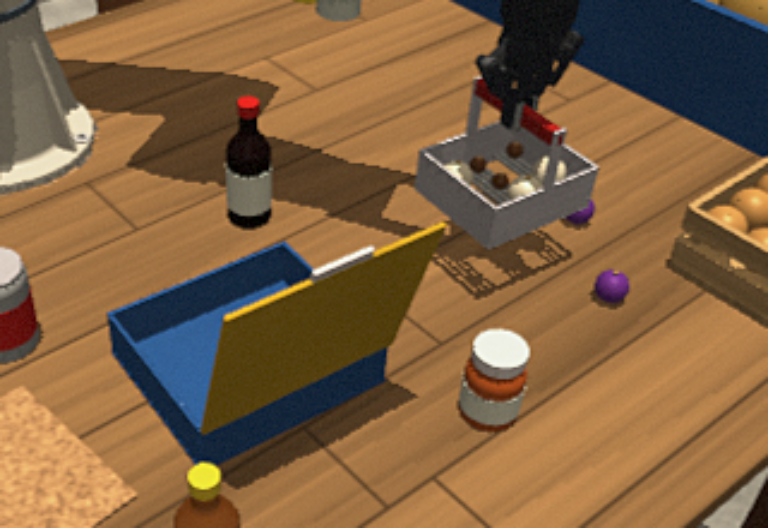

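The sieve hangs level at (505,190) in the crop, with nutmegs and onions in it and the jar and sauce clear of the path. Carrying it smoothly.

Call:
drive_tool:
  plan:
    - {"x":0,"y":-0.08,"z":0,"ax":0,"ay":0,"az":0,"hand":5}
    - {"x":0,"y":-0.22,"z":0,"ax":0,"ay":0,"az":0,"hand":5}
    - {"x":-0.02,"y":-0.44,"z":0,"ax":0,"ay":0,"az":0,"hand":5}
    - {"x":-0.03,"y":-0.69,"z":0,"ax":0,"ay":0,"az":-0.02,"hand":5}
    - {"x":-0.04,"y":-0.94,"z":0,"ax":0,"ay":0,"az":-0.04,"hand":5}
    - {"x":-0.05,"y":-1.19,"z":0,"ax":0,"ay":0,"az":-0.06,"hand":5}
    - {"x":-0.06,"y":-1.44,"z":0,"ax":0,"ay":0,"az":-0.08,"hand":5}
    - {"x":-0.07,"y":-1.69,"z":0,"ax":0,"ay":0,"az":-0.1,"hand":5}

```text
clock: 4.2
eef_pos: [566.8, 266.3, 176.4]
tcp_rot: [3.142, 0.0, 3.041]
contact_force: [0.3, 0.1, -4.3]
opening: 0.144
grasp_force: 97.6
```

Call:
drive_tool:
  plan:
    - {"x":-0.01,"y":-0.25,"z":0,"ax":0,"ay":0,"az":-0.02,"hand":5}
    - {"x":-0.02,"y":-0.5,"z":0,"ax":0,"ay":0,"az":-0.04,"hand":5}
    - {"x":-0.03,"y":-0.75,"z":0,"ax":0,"ay":0,"az":-0.06,"hand":5}
    - {"x":-0.04,"y":-1.0,"z":0,"ax":0,"ay":0,"az":-0.08,"hand":5}
    - {"x":-0.05,"y":-1.25,"z":0,"ax":0,"ay":0,"az":-0.1,"hand":5}
    - {"x":-0.06,"y":-1.5,"z":0,"ax":0,"ay":0,"az":-0.1,"hand":5}
    - {"x":-0.07,"y":-1.75,"z":0,"ax":0,"ay":0,"az":-0.1,"hand":5}
    - {"x":-0.08,"y":-2.0,"z":0,"ax":0,"ay":0,"az":-0.1,"hand":5}

```text
clock: 5.0
eef_pos: [560.7, 166.5, 176.3]
tcp_rot: [-3.142, 0.0, 3.051]
contact_force: [0.8, -0.7, -3.3]
opening: 0.146
grasp_force: 97.6
```

Call:
drive_tool:
  plan:
    - {"x":-0.01,"y":-0.25,"z":0,"ax":0,"ay":0,"az":-0.02,"hand":5}
    - {"x":-0.02,"y":-0.5,"z":0,"ax":0,"ay":0,"az":-0.04,"hand":5}
    - {"x":-0.03,"y":-0.75,"z":0,"ax":0,"ay":0,"az":-0.06,"hand":5}
    - {"x":-0.04,"y":-1.0,"z":0,"ax":0,"ay":0,"az":-0.08,"hand":5}
    - {"x":-0.05,"y":-1.25,"z":0,"ax":0,"ay":0,"az":-0.1,"hand":5}
    - {"x":-0.06,"y":-1.5,"z":0,"ax":0,"ay":0,"az":-0.1,"hand":5}
    - {"x":-0.07,"y":-1.75,"z":0,"ax":0,"ay":0,"az":-0.1,"hand":5}
    - {"x":-0.08,"y":-2.0,"z":0,"ax":0,"ay":0,"az":-0.1,"hand":5}

```text
clock: 5.8
eef_pos: [555.7, 66.6, 176.3]
tcp_rot: [-3.142, 0.0, 3.062]
contact_force: [0.7, -0.7, -3.7]
opening: 0.148
grasp_force: 97.6
```

Call:
drive_tool:
  plan:
    - {"x":0,"y":-0.25,"z":0,"ax":0,"ay":0,"az":0,"hand":5}
    - {"x":0,"y":-0.5,"z":0,"ax":0,"ay":0,"az":0,"hand":5}
    - {"x":0,"y":-0.73,"z":0,"ax":0,"ay":0,"az":0,"hand":5}
    - {"x":0,"y":-0.93,"z":0,"ax":0,"ay":0,"az":0,"hand":5}
    - {"x":0,"y":-1.07,"z":0,"ax":0,"ay":0,"az":0,"hand":5}
    - {"x":0,"y":-1.17,"z":0,"ax":0,"ay":0,"az":0,"hand":5}
    - {"x":0,"y":-1.21,"z":0,"ax":0,"ay":0,"az":0,"hand":5}
    - {"x":0,"y":-1.21,"z":0,"ax":0,"ay":0,"az":0,"hand":5}

```text
clock: 6.6
eef_pos: [550.9, 7.3, 176.3]
tcp_rot: [3.142, 0.0, 3.062]
contact_force: [0.1, -0.1, -3.8]
opening: 0.145
grasp_force: 97.6
```

```bash
python3 -c "
from h import *
go(547.3,7.2,170,175.35)
im=imaging.grab_frame('scene')[:,:,::-1];cv2.imwrite('pics/s2.png',cv2.resize(im[80:300,200:520],None,fx=2.4,fy=2.4))"
```

```text
t 6.6 pos [550.9   7.3 176.3] yaw [180.    0.  175.4] shift [ 0.073 -0.007  0.126] turn [0.001 0.    0.01 ] F [ 0.1 -0.1 -3.8] open 12.4 q [ 0.01  0.3   1.85  0.    1.   -1.48]
```

View pics/s2.png

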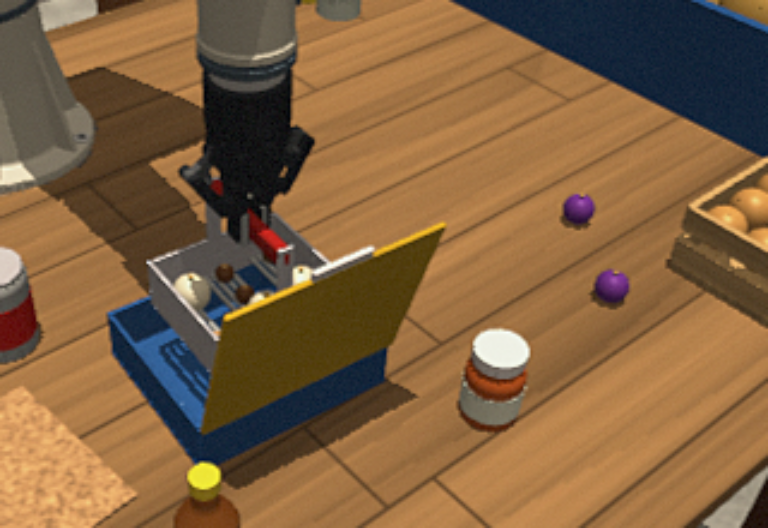

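The sieve is over the box at (235,285) in the crop, all inside it, lid leaning back clear. Lowering slightly and shaking.

Call:
drive_tool:
  plan:
    - {"x":0.03,"y":0,"z":0.06,"ax":0,"ay":0,"az":0,"hand":5}
    - {"x":0.07,"y":0,"z":0.12,"ax":0,"ay":0,"az":0,"hand":5}
    - {"x":0.07,"y":0,"z":0.12,"ax":0,"ay":0,"az":0,"hand":5}
  grip_force: 120

```text
clock: 6.95
eef_pos: [546.6, 7.9, 169.6]
tcp_rot: [-3.142, -0.001, 3.062]
contact_force: [-0.4, -0.7, -2.7]
opening: 0.134
grasp_force: 118.4
```

Call:
drive_tool:
  plan:
    - {"x":0,"y":0.48,"z":0,"ax":0,"ay":0,"az":0,"hand":5}
    - {"x":0,"y":0.0,"z":0,"ax":0,"ay":0,"az":0,"hand":5}
    - {"x":0,"y":-0.48,"z":0,"ax":0,"ay":0,"az":0,"hand":5}
    - {"x":0,"y":0,"z":0,"ax":0,"ay":0,"az":0,"hand":5}
    - {"x":0,"y":0.48,"z":0,"ax":0,"ay":0,"az":0,"hand":5}
    - {"x":0,"y":0,"z":0,"ax":0,"ay":0,"az":0,"hand":5}
    - {"x":0,"y":-0.48,"z":0,"ax":0,"ay":0,"az":0,"hand":5}
    - {"x":0,"y":0,"z":0,"ax":0,"ay":0,"az":0,"hand":5}

```text
clock: 7.75
eef_pos: [547.2, 4.1, 170.3]
tcp_rot: [-3.14, -0.0, 3.059]
contact_force: [0.2, -0.3, -3.1]
opening: 0.141
grasp_force: 119.5
```

Call:
drive_tool:
  plan:
    - {"x":0,"y":0.48,"z":0,"ax":0,"ay":0,"az":0,"hand":5}
    - {"x":0,"y":0.0,"z":0,"ax":0,"ay":0,"az":0,"hand":5}
    - {"x":0,"y":-0.48,"z":0,"ax":0,"ay":0,"az":0,"hand":5}
    - {"x":0,"y":0,"z":0,"ax":0,"ay":0,"az":0,"hand":5}
    - {"x":0,"y":0.48,"z":0,"ax":0,"ay":0,"az":0,"hand":5}
    - {"x":0,"y":0,"z":0,"ax":0,"ay":0,"az":0,"hand":5}
    - {"x":0,"y":-0.48,"z":0,"ax":0,"ay":0,"az":0,"hand":5}
    - {"x":0,"y":0,"z":0,"ax":0,"ay":0,"az":0,"hand":5}

```text
clock: 8.55
eef_pos: [547.2, 4.1, 170.2]
tcp_rot: [-3.14, -0.0, 3.059]
contact_force: [0.4, -0.3, -3.4]
opening: 0.14
grasp_force: 119.7
```

```bash
python3 -c "
from h import *
go(547.3,7.2,170,175.35)
a=[imaging.grab_frame(n)[:,:,::-1] for n in('scene','wrist','top')]
cv2.imwrite('pics/s3.png',np.hstack([cv2.resize(a[0][170:290,235:395],(400,300)),cv2.resize(a[1][60:330,140:500],(400,300))]))"
```

```text
t 8.55 pos [547.2   4.1 170.2] yaw [-179.9   -0.   175.3] shift [0.004 0.061 0.005] turn [-0.018 -0.001 -0.014] F [ 0.4 -0.3 -3.4] open 12.0 q [ 0.01  0.3   1.86 -0.    0.98 -1.48]
```

View pics/s3.png

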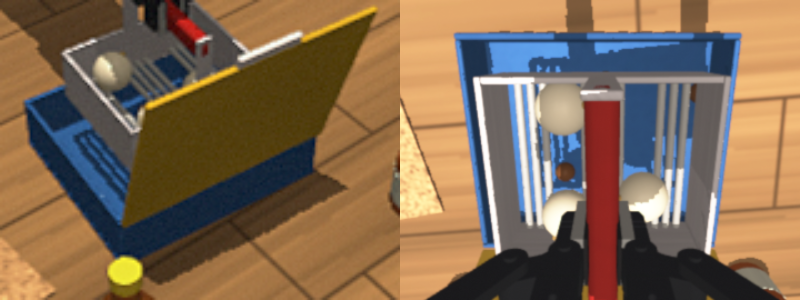

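After four swings, the wrist view shows three onions in the sieve. One nutmeg is at (565,172) in a slot, apparently down in the box, and another at (693,92) by the right wall is ambiguous. I'll keep shaking.

Call:
drive_tool:
  plan:
    - {"x":0,"y":0.48,"z":0,"ax":0,"ay":0,"az":0,"hand":5}
    - {"x":0,"y":0.0,"z":0,"ax":0,"ay":0,"az":0,"hand":5}
    - {"x":0,"y":-0.48,"z":0,"ax":0,"ay":0,"az":0,"hand":5}
    - {"x":0,"y":0,"z":0,"ax":0,"ay":0,"az":0,"hand":5}
    - {"x":0,"y":0.48,"z":0,"ax":0,"ay":0,"az":0,"hand":5}
    - {"x":0,"y":0,"z":0,"ax":0,"ay":0,"az":0,"hand":5}
    - {"x":0,"y":-0.48,"z":0,"ax":0,"ay":0,"az":0,"hand":5}
    - {"x":0,"y":0,"z":0,"ax":0,"ay":0,"az":0,"hand":5}

```text
clock: 9.5
eef_pos: [547.1, 3.9, 170.2]
tcp_rot: [-3.139, -0.0, 3.059]
contact_force: [-0.6, -0.1, -3.4]
opening: 0.139
grasp_force: 119.7
```

Call:
drive_tool:
  plan:
    - {"x":0,"y":0.48,"z":0,"ax":0,"ay":0,"az":0,"hand":5}
    - {"x":0,"y":0.0,"z":0,"ax":0,"ay":0,"az":0,"hand":5}
    - {"x":0,"y":-0.48,"z":0,"ax":0,"ay":0,"az":0,"hand":5}
    - {"x":0,"y":0,"z":0,"ax":0,"ay":0,"az":0,"hand":5}
    - {"x":0,"y":0.48,"z":0,"ax":0,"ay":0,"az":0,"hand":5}
    - {"x":0,"y":0,"z":0,"ax":0,"ay":0,"az":0,"hand":5}
    - {"x":0,"y":-0.48,"z":0,"ax":0,"ay":0,"az":0,"hand":5}
    - {"x":0,"y":0,"z":0,"ax":0,"ay":0,"az":0,"hand":5}

```text
clock: 10.3
eef_pos: [547.1, 3.9, 170.2]
tcp_rot: [-3.139, -0.0, 3.059]
contact_force: [0.4, 0.4, -3.5]
opening: 0.142
grasp_force: 119.7
```

Call:
drive_tool:
  plan:
    - {"x":0,"y":0.2,"z":0,"ax":0,"ay":0,"az":0,"hand":5}
    - {"x":0,"y":0.48,"z":0,"ax":0,"ay":0,"az":0,"hand":5}
    - {"x":0,"y":0,"z":0,"ax":0,"ay":0,"az":0,"hand":5}
    - {"x":0,"y":-0.48,"z":0,"ax":0,"ay":0,"az":0,"hand":5}
    - {"x":0,"y":0.0,"z":0,"ax":0,"ay":0,"az":0,"hand":5}
    - {"x":0,"y":0.48,"z":0,"ax":0,"ay":0,"az":0,"hand":5}
    - {"x":0,"y":0,"z":0,"ax":0,"ay":0,"az":0,"hand":5}
    - {"x":0,"y":0,"z":0,"ax":0,"ay":0,"az":0,"hand":5}

```text
clock: 11.1
eef_pos: [547.2, 7.6, 170.2]
tcp_rot: [-3.141, -0.0, 3.064]
contact_force: [-0.7, 1.0, -3.1]
opening: 0.137
grasp_force: 119.7
```

```bash
python3 -c "
from h import *
go(547.3,7.2,170,175.35)
a=[imaging.grab_frame(n)[:,:,::-1] for n in('scene','wrist','top')]
cv2.imwrite('pics/s4.png',np.hstack([cv2.resize(a[0][170:290,235:395],(400,300)),cv2.resize(a[1][60:330,140:500],(400,300))]))"
```

```text
t 11.1 pos [547.2   7.6 170.2] yaw [-179.9   -0.   175.5] shift [-0.002 -0.007  0.004] turn [-0.01  -0.003  0.033] F [-0.7  1.  -3.1] open 11.7 q [ 0.01  0.3   1.86 -0.    0.98 -1.48]
```

View pics/s4.png

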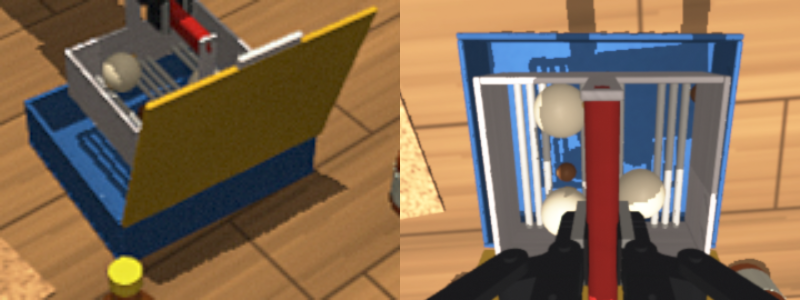

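The two visible nutmegs stayed put in the world while the sieve swung, so both lie in the box. The other two are hidden, so I'll offset the sieve and look from another angle.

Call:
drive_tool:
  plan:
    - {"x":0,"y":0.2,"z":0,"ax":0,"ay":0,"az":0,"hand":5}
    - {"x":0,"y":0.4,"z":0,"ax":0,"ay":0,"az":0,"hand":5}
    - {"x":0,"y":0.5,"z":0,"ax":0,"ay":0,"az":0,"hand":5}
    - {"x":0,"y":0.5,"z":0,"ax":0,"ay":0,"az":0,"hand":5}

```text
clock: 11.65
eef_pos: [549.5, 33.7, 170.3]
tcp_rot: [3.141, 0.0, 3.063]
contact_force: [0.3, -0.3, -3.0]
opening: 0.141
grasp_force: 119.8
```

```bash
cat >> h.py <<'E'
def nut(name):
    go(547.3,7.2,170,175.35)
    c=imaging.camera_info("wrist"); im=imaging.grab_frame("wrist")[:,:,::-1].copy(); cv2.imwrite(f"pics/{name}.png",im)
    h=cv2.cvtColor(im,cv2.COLOR_BGR2HSV); m=cv2.inRange(h,(3,110,30),(14,255,150))
    m[:60]=0;m[330:]=0;m[:,:190]=0;m[:,485:]=0
    n,_,st,ce=cv2.connectedComponentsWithStats(m)
    for i in range(1,n):
        if st[i,4]>8: print(st[i],ce[i].round(),"box",ray("wrist",ce[i],15,c).round(),"sieve",ray("wrist",ce[i],90,c).round())
E
python3 -c "
from h import *
nut('n1')"
```

```text
t 11.65 pos [549.5  33.7 170.3] yaw [180.    0.  175.5] shift [ 0.002 -0.532  0.005] turn [0.002 0.    0.025] F [ 0.3 -0.3 -3. ] open 12.0 q [ 0.06  0.31  1.85  0.    0.98 -1.43]
[286  60  28  29 433] [299.  74.] box [437.  22.  15.] sieve [446.  27.  90.]
[329  60   4  29  37] [331.  74.] box [440.  53.  15.] sieve [448.  50.  90.]
[390  60  25  28 412] [402.  71.] box [443. 122.  15.] sieve [450. 101.  90.]
[408  87   6   3  10] [411.  88.] box [458. 131.  15.] sieve [462. 109.  90.]
[271  88   9   1   9] [275.  88.] box [448.  -3.  15.] sieve [454.   8.  90.]
[295 136   6   4  15] [298. 137.] box [497.  15.  15.] sieve [491.  21.  90.]
[379 137   3  14  30] [380. 144.] box [511. 100.  15.] sieve [501.  85.  90.]
[390 137   3  14  32] [391. 144.] box [512. 111.  15.] sieve [502.  94.  90.]
[462 148   9   4  15] [465. 149.] box [523. 189.  15.] sieve [510. 152.  90.]
[305 151   2  26  32] [306. 162.] box [524.  20.  15.] sieve [511.  26.  90.]
[461 184   1   9   9] [461. 188.] box [566. 188.  15.] sieve [542. 151.  90.]
[266 207   3  16  23] [267. 215.] box [581. -29.  15.] sieve [554. -12.  90.]
[458 216   2  16  17] [458. 223.] box [608. 188.  15.] sieve [574. 151.  90.]
[336 230   1  11  11] [336. 235.] box [612.  47.  15.] sieve [577.  46.  90.]
[450 233  11  16  32] [456. 244.] box [635. 187.  15.] sieve [594. 151.  90.]
[464 247  12   1  12] [470. 247.] box [640. 203.  15.] sieve [597. 162.  90.]
[435 249  12   1  12] [440. 249.] box [640. 169.  15.] sieve [597. 137.  90.]
[419 290  35  17 143] [439. 298.] box [709. 171.  15.] sieve [650. 138.  90.]
[453 311  14  10  15] [460. 316.] box [738. 199.  15.] sieve [671. 159.  90.]
[308 316   3  13  20] [309. 321.] box [732.   4.  15.] sieve [666.  14.  90.]
[334 316   3  14  16] [335. 322.] box [736.  38.  15.] sieve [669.  39.  90.]
```

Call:
drive_tool:
  plan:
    - {"x":0,"y":-0.2,"z":0,"ax":0,"ay":0,"az":0,"hand":5}
    - {"x":0,"y":-0.5,"z":0,"ax":0,"ay":0,"az":0,"hand":5}
    - {"x":0,"y":-0.8,"z":0,"ax":0,"ay":0,"az":0,"hand":5}
    - {"x":0,"y":-1.0,"z":0,"ax":0,"ay":0,"az":0,"hand":5}
    - {"x":0,"y":-1.0,"z":0,"ax":0,"ay":0,"az":0,"hand":5}

```text
clock: 12.2
eef_pos: [545.2, -19.3, 170.3]
tcp_rot: [-3.141, 0.0, 3.059]
contact_force: [0.3, 1.1, -3.1]
opening: 0.14
grasp_force: 119.8
```

```bash
python3 -c "
from h import *
nut('n2')
a,b=[cv2.imread(f'pics/n{i}.png')[60:330,140:500] for i in(1,2)]
cv2.imwrite('pics/n12.png',np.hstack([cv2.resize(v,(400,300)) for v in(a,b)]))"
```

```text
t 12.2 pos [545.2 -19.3 170.3] yaw [-180.     0.   175.3] shift [0.003 0.532 0.006] turn [-0.003  0.    -0.01 ] F [ 0.3  1.1 -3.1] open 11.9 q [-0.04  0.3   1.86 -0.    0.98 -1.53]
[294  60  25  29 411] [306.  73.] box [433. -24.  15.] sieve [441. -21.  90.]
[381  60   3  29  33] [382.  75.] box [440.  50.  15.] sieve [447.  35.  90.]
[388  60  32  29 344] [408.  78.] box [445.  75.  15.] sieve [451.  54.  90.]
[312  70   6   3   9] [314.  71.] box [431. -16.  15.] sieve [441. -14.  90.]
[437 135  10  16  52] [442. 140.] box [508. 112.  15.] sieve [498.  81.  90.]
[345 136  16   7  86] [352. 138.] box [499.  18.  15.] sieve [491.  11.  90.]
[305 151   2  25  31] [306. 161.] box [519. -33.  15.] sieve [506. -27.  90.]
[342 163   9  17 120] [346. 171.] box [532.   9.  15.] sieve [516.   4.  90.]
[190 173  18   2  18] [198. 173.] box [ 522. -150.   15.] sieve [ 508. -115.   90.]
[193 222   4  10  13] [194. 226.] box [ 583. -168.   15.] sieve [ 554. -129.   90.]
[336 231   1  10  10] [336. 236.] box [608.  -6.  15.] sieve [573.  -8.  90.]
[197 233   5  13  16] [199. 239.] box [ 599. -167.   15.] sieve [ 566. -128.   90.]
[457 248  28   4  35] [471. 249.] box [639. 152.  15.] sieve [596. 111.  90.]
[190 267  32   4  48] [206. 269.] box [ 639. -167.   15.] sieve [ 596. -128.   90.]
[197 290  29  19  33] [211. 299.] box [ 682. -170.   15.] sieve [ 628. -130.   90.]
[459 293  26  13 186] [471. 298.] box [709. 157.  15.] sieve [648. 115.  90.]
[308 316   3  14  23] [309. 322.] box [728. -49.  15.] sieve [663. -40.  90.]
[334 316   2  14  15] [335. 322.] box [732. -16.  15.] sieve [665. -15.  90.]
[476 322   9   8  53] [481. 326.] box [753. 174.  15.] sieve [681. 127.  90.]
```

View pics/n12.png

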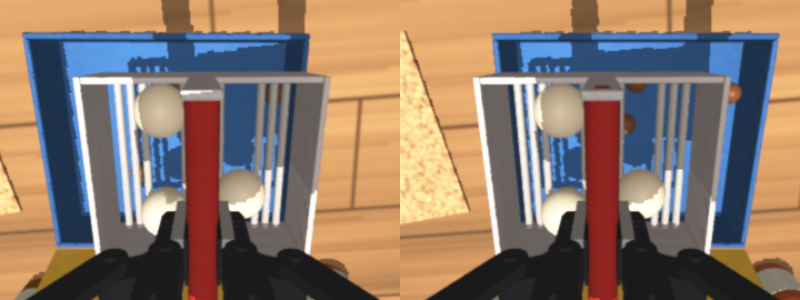

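In the second view, nutmegs lie on the box floor at (735,92), (635,87) and (628,125). The fourth, at (565,172) in the earlier view, is hidden behind the bar here. Ray casting puts all four at box-floor points: (508,108), (499,18), (532,9) and (581,-29) mm. Three onions remain in the sieve. Next is the mat.

```bash
python3 -c "
from h import *
go(536,-288,177.5,186.1)"
```

```text
t 12.25 pos [545.3 -18.5 170.3] yaw [180.    0.  175.3] shift [-0.256 -5.388 -0.144] turn [ 1.0e-03  1.0e-03 -1.8e+00] F [ 0.3  0.3 -3.3] open 11.8 q [-0.04  0.3   1.86  0.    0.98 -1.53]
```

Call:
drive_tool:
  plan:
    - {"x":0,"y":-0.08,"z":-0.1,"ax":0,"ay":0,"az":0,"hand":5}
    - {"x":0,"y":-0.25,"z":-0.2,"ax":0,"ay":0,"az":0,"hand":5}
    - {"x":0,"y":-0.55,"z":-0.25,"ax":0,"ay":0,"az":0,"hand":5}
    - {"x":-0.02,"y":-0.9,"z":-0.25,"ax":0,"ay":0,"az":0,"hand":5}
    - {"x":-0.05,"y":-1.25,"z":-0.25,"ax":0,"ay":0,"az":0,"hand":5}
    - {"x":-0.07,"y":-1.6,"z":-0.25,"ax":0,"ay":0,"az":0,"hand":5}
    - {"x":-0.09,"y":-1.95,"z":-0.25,"ax":0,"ay":0,"az":0,"hand":5}
    - {"x":-0.11,"y":-2.3,"z":-0.25,"ax":0,"ay":0,"az":0,"hand":5}

```text
clock: 13.05
eef_pos: [541.6, -133.9, 183.1]
tcp_rot: [-3.141, 0.0, 3.062]
contact_force: [-0.0, -0.9, -2.9]
opening: 0.136
grasp_force: 119.8
```

Call:
drive_tool:
  plan:
    - {"x":-0.02,"y":-0.35,"z":0,"ax":0,"ay":0,"az":-0.1,"hand":5}
    - {"x":-0.04,"y":-0.7,"z":0,"ax":0,"ay":0,"az":-0.3,"hand":5}
    - {"x":-0.06,"y":-1.05,"z":0,"ax":0,"ay":0,"az":-0.5,"hand":5}
    - {"x":-0.08,"y":-1.4,"z":0,"ax":0,"ay":0,"az":-0.7,"hand":5}
    - {"x":-0.1,"y":-1.75,"z":0,"ax":0,"ay":0,"az":-0.9,"hand":5}
    - {"x":-0.12,"y":-2.1,"z":0,"ax":0,"ay":0,"az":-1.1,"hand":5}
    - {"x":-0.14,"y":-2.4,"z":0,"ax":0,"ay":0,"az":-1.3,"hand":5}
    - {"x":-0.14,"y":-2.65,"z":0,"ax":0,"ay":0,"az":-1.5,"hand":5}

```text
clock: 13.85
eef_pos: [537.8, -266.8, 183.1]
tcp_rot: [-3.141, 0.0, -3.064]
contact_force: [0.2, -0.1, -3.2]
opening: 0.146
grasp_force: 119.8
```

```bash
python3 -c "
from h import *
go(536,-288,103,186.1)"
```

```text
t 13.85 pos [ 537.8 -266.8  183.1] yaw [-180.     0.  -175.5] shift [ 0.07  -0.419  1.602] turn [-0.005  0.002 -0.273] F [ 0.2 -0.1 -3.2] open 12.5 q [-0.46  0.36  1.73 -0.    1.04 -2.11]
```

Call:
drive_tool:
  plan:
    - {"x":0.03,"y":-0.2,"z":0.1,"ax":0,"ay":0,"az":-0.15,"hand":5}
    - {"x":0.07,"y":-0.35,"z":0.35,"ax":0,"ay":0,"az":-0.27,"hand":5}
    - {"x":0.07,"y":-0.42,"z":0.65,"ax":0,"ay":0,"az":-0.27,"hand":5}
    - {"x":0.07,"y":-0.42,"z":0.95,"ax":0,"ay":0,"az":-0.27,"hand":5}
    - {"x":0.07,"y":-0.42,"z":1.25,"ax":0,"ay":0,"az":-0.27,"hand":5}
    - {"x":0.07,"y":-0.42,"z":1.45,"ax":0,"ay":0,"az":-0.27,"hand":5}
    - {"x":0.07,"y":-0.42,"z":1.55,"ax":0,"ay":0,"az":-0.27,"hand":5}
    - {"x":0.07,"y":-0.42,"z":1.6,"ax":0,"ay":0,"az":-0.27,"hand":5}

```text
clock: 14.65
eef_pos: [536.2, -285.9, 102.1]
tcp_rot: [3.141, -0.001, -3.036]
contact_force: [-0.1, -0.4, -2.8]
opening: 0.136
grasp_force: 119.8
```

Call:
drive_tool:
  plan:
    - {"x":0,"y":0,"z":0.02,"ax":0,"ay":0,"az":0,"hand":5}
    - {"x":0,"y":0,"z":0.03,"ax":0,"ay":0,"az":0,"hand":5}
    - {"x":0,"y":0,"z":0.03,"ax":0,"ay":0,"az":0,"hand":5}

```text
clock: 14.95
eef_pos: [536.6, -286.3, 101.8]
tcp_rot: [-3.141, 0.001, -3.036]
contact_force: [0.3, 0.8, -3.1]
opening: 0.141
grasp_force: 119.8
```

```bash
python3 -c "
from h import *
go(536,-288,101,186.1)
im=imaging.grab_frame('scene')[:,:,::-1];cv2.imwrite('pics/s5.png',cv2.resize(im[170:370,90:350],None,fx=2.6,fy=2.6))"
```

```text
t 14.95 pos [ 536.6 -286.3  101.8] yaw [-180.    0. -174.] shift [ 0.015 -0.032  0.016] turn [-0.005  0.007 -0.009] F [ 0.3  0.8 -3.1] open 12.0 q [-0.49  0.47  1.77 -0.    0.89 -2.17]
```

View pics/s5.png

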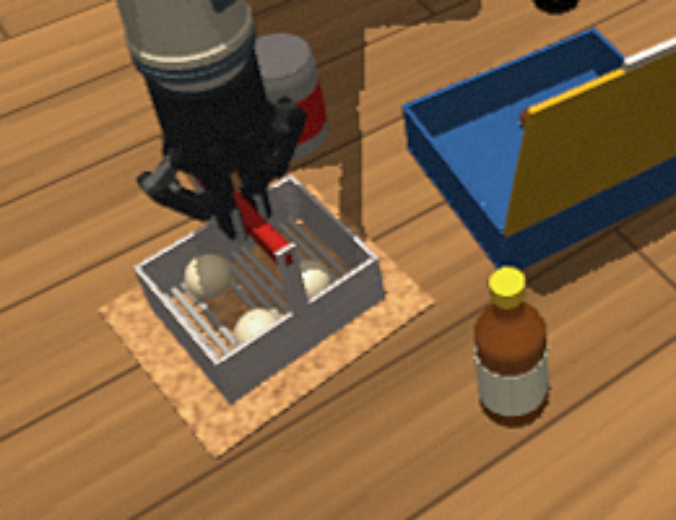

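The sieve stands centred and squared over the mat at (260,290) with three onions in it and no nutmegs visible, but its weight still hangs on the gripper. I'll count the nutmegs in the box from the top camera and ease it down.

Call:
drive_tool:
  plan:
    - {"x":0,"y":0,"z":0.02,"ax":0,"ay":0,"az":0,"hand":5}
    - {"x":0,"y":0,"z":0.04,"ax":0,"ay":0,"az":0,"hand":5}
    - {"x":0,"y":0,"z":0.06,"ax":0,"ay":0,"az":0,"hand":5}
    - {"x":0,"y":0,"z":0.06,"ax":0,"ay":0,"az":0,"hand":5}

```text
clock: 15.4
eef_pos: [536.7, -286.6, 101.4]
tcp_rot: [-3.141, 0.001, -3.036]
contact_force: [-9.4, 3.1, 24.6]
opening: 0.137
grasp_force: 124.1
```

Run:
```python
from h import *
im=imaging.grab_frame('top')[:,:,::-1].copy();cv2.imwrite('pics/t2.png',im)
h=cv2.cvtColor(im,cv2.COLOR_BGR2HSV)
m=cv2.bitwise_not(cv2.inRange(h,(95,80,20),(130,255,255)));k=np.zeros_like(m);k[158:224,309:384]=m[158:224,309:384]
n,_,st,ce=cv2.connectedComponentsWithStats(k)
for i in range(1,n):
    if st[i,4]>8: print(st[i],ray("top",ce[i],15).round())
```

```text
[357 176   7   7  41] [580. -31.  15.]
[343 193   7   8  42] [533.   5.  15.]
[309 202   3   7  17] [512. 100.  15.]
[338 208   8   7  41] [494.  18.  15.]
```

All four nutmegs are in the box and the sieve touches the mat. Releasing and rising.

Call:
drive_tool:
  plan:
    - {"x":0,"y":0,"z":-0.025,"ax":0,"ay":0,"az":0,"hand":5}
    - {"x":0,"y":0,"z":-0.025,"ax":0,"ay":0,"az":0,"hand":14}
    - {"x":0,"y":0,"z":-0.025,"ax":0,"ay":0,"az":0,"hand":30}
    - {"x":0,"y":0,"z":-0.025,"ax":0,"ay":0,"az":0,"hand":60}
    - {"x":0,"y":0,"z":-0.025,"ax":0,"ay":0,"az":0,"hand":60}
    - {"x":0,"y":0,"z":-0.4,"ax":0,"ay":0,"az":0,"hand":60}
    - {"x":0,"y":0,"z":-1.2,"ax":0,"ay":0,"az":0,"hand":60}
    - {"x":0,"y":0,"z":-2.2,"ax":0,"ay":0,"az":0,"hand":60}
  grip_force: 20

```text
clock: 16.25
eef_pos: [535.0, -285.5, 207.3]
tcp_rot: [3.139, -0.004, -3.036]
contact_force: [0.0, 0.1, 0.5]
opening: 0.704
grasp_force: 0.0
```

Run:
```python
from h import *
s=imaging.grab_frame('scene')[:,:,::-1].copy();t=imaging.grab_frame('top')[:,:,::-1].copy()
cv2.imwrite('pics/s6.png',np.hstack([cv2.resize(s[150:310,120:400],(455,260)),cv2.resize(t[90:250,290:510],(345,260))]))
# lid edge: tab (white) and lid top row in top view
h=cv2.cvtColor(t,cv2.COLOR_BGR2HSV)
w=cv2.inRange(h,(0,0,150),(180,60,255));c=comp(w,(330,100,380,125));print(cv2.boundingRect(c),len(c))
M=cv2.moments(c);uv=(M["m10"]/M["m00"],M["m01"]/M["m00"])
# tab centre ~196 mm from hinge, hinge at box x=+95,z=60
y=np.radians(-4.65);b=np.array([547.3,7.2])
for z in(230,240,250,255):
    p=ray("top",uv,z); d=p[:2]-b; bx=np.cos(y)*d[0]+np.sin(y)*d[1]; print(z,p.round(),round(bx-95,1),round(np.hypot(bx-95,z-60),1),round(np.arctan2(z-60,-(bx-95)),3))
go(480,0,330,175.35)
```

```text
(342, 112, 27, 5) 55
230 [702.  -8. 230.] 60.2 180.4 1.911
240 [699.  -7. 240.] 57.8 189.1 1.882
250 [697.  -6. 250.] 55.5 197.9 1.855
255 [696.  -6. 255.] 54.3 202.4 1.842
t 16.35 pos [ 539.7 -288.   214.9] yaw [-179.7    0.5 -174. ] shift [ 0.561  5.84  -2.341] turn [-0.048  0.088  1.782] F [-0.4 -0.2  0.1] open 60.3 q [-0.49  0.34  1.69  0.    1.1  -2.17]
```

View pics/s6.png

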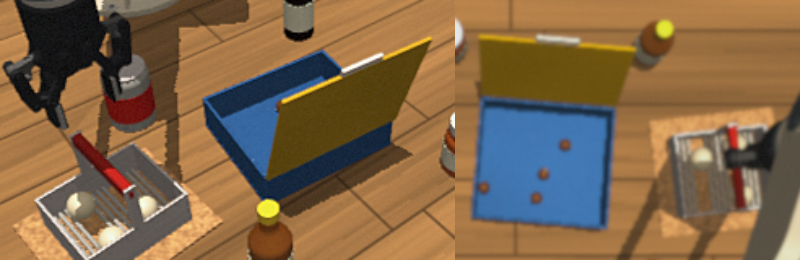

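The sieve is parked and released on the mat, and the box holds four nutmegs at (565,145), (543,173), (536,198) and (484,187). The lid is open to about 1.85 rad with its tab at (557,40). I'll go over it with closed fingers and push from behind.

Call:
drive_tool:
  plan:
    - {"x":0,"y":0,"z":-0.8,"ax":0,"ay":0,"az":0,"hand":60}
    - {"x":0,"y":0.5,"z":-1.6,"ax":0,"ay":0,"az":0.3,"hand":30}
    - {"x":-0.7,"y":1.1,"z":-2.3,"ax":0,"ay":0,"az":0.6,"hand":0}
    - {"x":-1.4,"y":1.8,"z":-2.3,"ax":0,"ay":0,"az":0.9,"hand":0}
    - {"x":-2.1,"y":2.5,"z":-2.3,"ax":0,"ay":0,"az":1.2,"hand":0}
    - {"x":-2.8,"y":3.2,"z":-2.3,"ax":0,"ay":0,"az":1.5,"hand":0}
    - {"x":-3.5,"y":3.9,"z":-2.3,"ax":0,"ay":0,"az":1.78,"hand":0}
    - {"x":-4.1,"y":4.6,"z":-2.3,"ax":0,"ay":0,"az":1.78,"hand":0}

```text
clock: 17.15
eef_pos: [716.8, -34.6, 322.6]
tcp_rot: [-3.141, -0.0, 3.06]
contact_force: [0.0, -1.2, 0.1]
opening: 0.007
grasp_force: 0.0
```

```bash
cat >> h.py <<'E'
def gob(bx,bz):
    y=np.radians(-4.65); go(547.3+np.cos(y)*bx,7.2+np.sin(y)*bx,bz,175.35)
E
python3 -c "
from h import *
gob(195,320)"
```

```text
t 17.15 pos [716.8 -34.6 322.6] yaw [-180.    -0.   175.3] shift [-0.452  0.559  0.051] turn [-0.001 -0.002 -0.009] F [ 0.  -1.2  0.1] open 0.6 q [-0.05  0.44  1.31 -0.    1.4  -1.54]
```

Call:
drive_tool:
  plan:
    - {"x":-0.25,"y":0.3,"z":0,"ax":0,"ay":0,"az":0,"hand":0}
    - {"x":-0.45,"y":0.56,"z":0,"ax":0,"ay":0,"az":0,"hand":0}
    - {"x":-0.45,"y":0.56,"z":0.4,"ax":0,"ay":0,"az":0,"hand":0}
    - {"x":-0.45,"y":0.56,"z":1.0,"ax":0,"ay":0,"az":0,"hand":0}
    - {"x":-0.45,"y":0.56,"z":1.6,"ax":0,"ay":0,"az":0,"hand":0}
    - {"x":-0.45,"y":0.56,"z":2.0,"ax":0,"ay":0,"az":0,"hand":0}
    - {"x":-0.45,"y":0.56,"z":2.0,"ax":0,"ay":0,"az":0,"hand":0}

```text
clock: 17.85
eef_pos: [738.2, -10.9, 219.3]
tcp_rot: [-3.141, -0.006, 3.06]
contact_force: [0.1, 0.7, 0.6]
opening: -0.001
grasp_force: 0.0
```

```bash
python3 -c "
from h import *
gob(195,222)
for t in (1.8,1.6,1.4,1.2,1.0,.8,.6,.4,.2,0):
    r=168;print(t,round((195-(95-r*np.cos(t)+6*np.sin(t)+11))/50,2),round((222-(60+r*np.sin(t)+6*np.cos(t)))/50,2))"
```

```text
t 17.85 pos [738.2 -10.9 219.3] yaw [-180.    -0.4  175.3] shift [-0.065  0.052 -0.055] turn [-0.006 -0.06  -0.006] F [0.1 0.7 0.6] open -0.1 q [-0.02  0.54  1.37 -0.    1.24 -1.51]
1.8 0.9 -0.0
1.6 1.56 -0.12
1.4 2.23 -0.09
1.2 2.89 0.06
1.0 3.49 0.35
0.8 4.03 0.75
0.6 4.49 1.24
0.4 4.83 1.82
0.2 5.05 2.45
0 5.14 3.12
```

Call:
drive_tool:
  plan:
    - {"x":0.4,"y":0,"z":0,"ax":0,"ay":0,"az":0,"hand":0}
    - {"x":0.8,"y":0,"z":0,"ax":0,"ay":0,"az":0,"hand":0}
    - {"x":1.15,"y":0,"z":-0.08,"ax":0,"ay":0,"az":0,"hand":0}
    - {"x":1.5,"y":0,"z":-0.16,"ax":0,"ay":0,"az":0,"hand":0}
    - {"x":1.85,"y":0,"z":-0.17,"ax":0,"ay":0,"az":0,"hand":0}
    - {"x":2.2,"y":0,"z":-0.14,"ax":0,"ay":0,"az":0,"hand":0}
    - {"x":2.5,"y":0,"z":-0.09,"ax":0,"ay":0,"az":0,"hand":0}
    - {"x":2.8,"y":0,"z":-0.01,"ax":0,"ay":0,"az":0,"hand":0}

```text
clock: 18.65
eef_pos: [601.6, 0.7, 226.0]
tcp_rot: [3.141, 0.004, 3.06]
contact_force: [1.5, 0.0, 1.7]
opening: -0.001
grasp_force: 0.7
```

```bash
python3 -c "
from h import *
gob(195-3.49*50,222-.35*50)"
```

```text
t 18.65 pos [601.6   0.7 226. ] yaw [180.    0.2 175.3] shift [0.684 0.042 0.427] turn [ 0.002  0.039 -0.004] F [1.5 0.  1.7] open -0.0 q [-0.    0.32  1.69 -0.    1.12 -1.49]
```

The force shows the lid following the fingers.

Call:
drive_tool:
  plan:
    - {"x":0.35,"y":0,"z":0.18,"ax":0,"ay":0,"az":0,"hand":0}
    - {"x":0.68,"y":0,"z":0.41,"ax":0,"ay":0,"az":0,"hand":0}
    - {"x":0.95,"y":0,"z":0.61,"ax":0,"ay":0,"az":0,"hand":0}
    - {"x":1.22,"y":0,"z":0.82,"ax":0,"ay":0,"az":0,"hand":0}
    - {"x":1.46,"y":0,"z":1.06,"ax":0,"ay":0,"az":0,"hand":0}
    - {"x":1.68,"y":0,"z":1.31,"ax":0,"ay":0,"az":0,"hand":0}
    - {"x":1.86,"y":0,"z":1.6,"ax":0,"ay":0,"az":0,"hand":0}
    - {"x":2.02,"y":0,"z":1.89,"ax":0,"ay":0,"az":0,"hand":0}

```text
clock: 19.45
eef_pos: [501.0, 8.9, 130.5]
tcp_rot: [3.141, 0.003, 3.06]
contact_force: [0.8, -0.3, 0.7]
opening: 0.002
grasp_force: 0.4
```

Call:
drive_tool:
  plan:
    - {"x":0.12,"y":0,"z":0.3,"ax":0,"ay":0,"az":0,"hand":0}
    - {"x":0.22,"y":0,"z":0.62,"ax":0,"ay":0,"az":0,"hand":0}
    - {"x":0.28,"y":0,"z":0.9,"ax":0,"ay":0,"az":0,"hand":0}
    - {"x":0.31,"y":0,"z":1.1,"ax":0,"ay":0,"az":0,"hand":0}
    - {"x":0.31,"y":0,"z":1.2,"ax":0,"ay":0,"az":0,"hand":0}
    - {"x":0.31,"y":0,"z":1.25,"ax":0,"ay":0,"az":0,"hand":0}

```text
clock: 20.05
eef_pos: [485.0, 10.3, 66.9]
tcp_rot: [-3.142, 0.0, 3.06]
contact_force: [-0.4, 0.1, 1.2]
opening: -0.004
grasp_force: 0.3
```

```bash
python3 -c "
from h import *
gob(-62,66)"
```

```text
t 20.05 pos [485.   10.3  66.9] yaw [-180.     0.   175.4] shift [-0.006  0.038  0.019] turn [-0.     0.002  0.   ] F [-0.4  0.1  1.2] open -0.3 q [ 0.02  0.37  2.06 -0.    0.71 -1.47]
```

Pressing a few mm further until it meets the rim, then rising.

Call:
drive_tool:
  plan:
    - {"x":0,"y":0,"z":0.03,"ax":0,"ay":0,"az":0,"hand":0}
    - {"x":0,"y":0,"z":0.06,"ax":0,"ay":0,"az":0,"hand":0}
    - {"x":0,"y":0,"z":0.06,"ax":0,"ay":0,"az":0,"hand":0}

```text
clock: 20.35
eef_pos: [485.2, 10.4, 66.2]
tcp_rot: [-3.142, 0.001, 3.061]
contact_force: [-8.5, -1.2, 29.9]
opening: 0.003
grasp_force: 15.5
```

Call:
drive_tool:
  plan:
    - {"x":0,"y":0,"z":-0.5,"ax":0,"ay":0,"az":0,"hand":0}
    - {"x":0,"y":0,"z":-1.3,"ax":0,"ay":0,"az":0,"hand":0}
    - {"x":0.3,"y":0,"z":-2.2,"ax":0,"ay":0,"az":0,"hand":0}
    - {"x":1,"y":0,"z":-3,"ax":0,"ay":0,"az":0,"hand":0}
    - {"x":1.5,"y":0,"z":-3.2,"ax":0,"ay":0,"az":0,"hand":0}
    - {"x":1.5,"y":0,"z":-3.2,"ax":0,"ay":0,"az":0,"hand":0}

```text
clock: 20.95
eef_pos: [408.5, 16.7, 226.2]
tcp_rot: [3.141, 0.003, 3.061]
contact_force: [1.1, -0.6, -0.3]
opening: -0.004
grasp_force: 0.0
```

Run:
```python
from h import *
s=imaging.grab_frame('scene')[:,:,::-1].copy()
cv2.imwrite('pics/s7.png',cv2.resize(s[130:350,120:430],None,fx=2.4,fy=2.4))
```

```text
(no output)
```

View pics/s7.png

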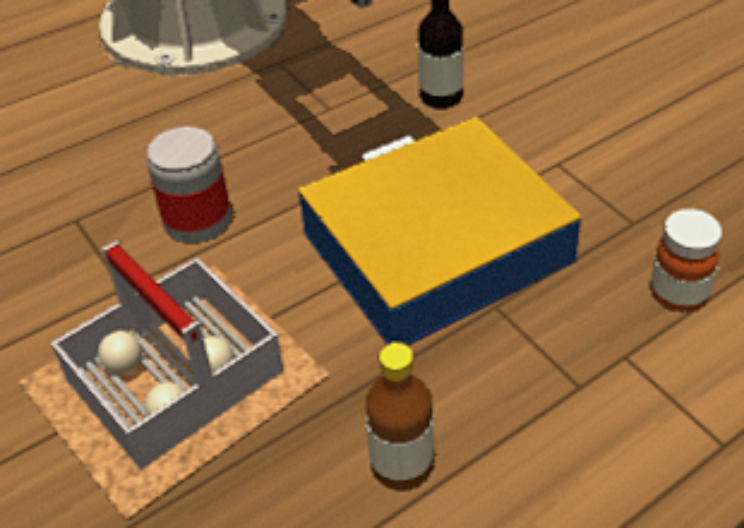

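The lid is flat shut at (440,210). The sieve with its three onions stands on the mat at (165,365), and the bottles, tin and jar look undisturbed. Handing in.

```bash
python3 -c "
from rig import r
print(r.sign_off())"
```

```text
the job is handed in; nothing more can be done
None
```

I handed the job in after about 21 s on the robot's clock: all four nutmegs are in the closed box, the sieve is parked and released on the mat with its three onions, and the bottles, tin and jar look undisturbed; the hand-in gave no verdict back.

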